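# Close the snack canisters, each with its own lid

### The arm

A 7-joint arm with a two-finger parallel gripper is mounted at the origin on the work surface. World frame = base frame: x ahead of the robot, y to its left, z up, the work surface at z = 0. Lengths are in m, angles in rad, forces in N, time in s.
With the tool pointing down it reaches from about 0.4 to 0.75 m from the base axis. Payload 19.5 kg.
Tool frame: the origin (TCP) lies on the centre line of the jaws, within the pads' length; the fingertips stand 14 mm ahead of it and the grasp point (between the pads) lies 5 mm behind it (finger_overhang is the distance from the TCP to the fingertips, in m); z points along the fingers, y is the line along which they close (so a half turn about z gives the same grasp; the last joint's range is limited). The gripper opens to 85 mm and grips with 20 to 120 N. Pads are 22 mm wide; open, the fingers measure 114 mm over their backs; the gripper's body (76 mm by 85 mm) begins 54 mm behind the grasp point. The pads swing forward as they close: fully open they stand 13 mm farther back than shut.
Start: joints at [-1.389, 0.707, -0.028, 1.485, 0.022, 0.951, -0.075], TCP at [0.128, 0.561, 0.245] pointing down, gripper open.
Joint ranges: [-2.71, 2.71], [-0.32, 2.16], [-1.57, 1.52], [0, 2.45], [-1.46, 4.6], [0, 2.02], [-2.83, 2.83]. Speed limits (rad/s): [1.89, 1.89, 2.57, 2.57, 3.01, 3.01, 3.01].

### API

Orientations are given as a unit quaternion [x, y, z, w].
In Python, from rig import * gives the robot as it stands.
- The arm moves only by the tool move_arm, never from a script. Its argument "plan" is a list of rows, each an object with "translation": the shift along the tool's x, y, z in m, a list of three; "turn": the turn, a rotation vector about the tool's x, y, z in rad, a list of three; "grip": the opening, from 0 (shut) to 1 (fully open). A call has 1 to 8 rows; each row shifts and turns the commanded pose from where the row before left it, along the tool's axes as they then stand; what a row does not reach is not made up. A row lasts 1/12 s, in which the tool goes at most 41.7 mm and 7.16 degrees, less where a joint would pass 70% of its speed; a pose out of reach is approached as far as the arm can. A call with a gripper value outside its range is refused whole. The fingers move at their own pace and stop on an object; "force" is the grip in N (left out, the last holds). Time passes only in rows, so rows that do not move let the fingers close. It gives the time, the measured TCP pose, the force, the opening and the grip force at its end, in the units of the state.
- observe(): the state, without advancing time (a new reading comes with each control period).
- get_image(name): name is "scene" or "top" or "wrist"; returns the picture (400x640x3 uint8, red, green, blue); there is no depth.
- camera_info(name): a dict with "fovy" (degrees; the focal length in pixels is half the picture's height over the tangent of half this angle, whatever the lens; pixels are square), "cx", "cy" (the principal point, pixels), "world_from_camera" (4x4, takes a point from camera to world coordinates); the wrist camera has in their place "mount" (4x4, takes a point from camera to tool coordinates, whose origin is the TCP and whose axes are the flange's). Camera axes: x right, y up, looking along -z (the intrinsics and any distortion apply to the point x, -y, -z); pixel columns grow to the right and rows downward; lengths in m; the calibration is good to about 2 mm. The wrist camera is an equidistant fisheye: a pixel r from the principal point sees the ray r / f radians off the axis. A picture is of the moment at which its call begins: read the wrist's pose just before it. camera_info takes no time and is no camera call.
- finish_job(): hands the job in; it is judged then, once.
Trained networks look in the newest picture that a camera, given by its name, has taken for a name from the list of things; names that differ only in an ending like _2 or _b are one class to them, and where a whole thing is asked for, a point or a joint stands for the part that bears it (a point fixed in the world has none). Each returns a list of dicts, best first, with "confidence" (0 to 1); they miss things now and then, are a little off and sometimes report something else, mostly with a low value. They report only what shows in the picture. A call takes as long as a camera call. They do not tell look-alikes from the thing itself.
- search_frame(camera, target): "centre" ([x, y, z] in m, in world coordinates, good to about 4 mm: the middle of the surface that is visible of it).
- outline_of(camera, target): "region" (400x640 bool, what is visible of it).
The state is a dict: "t": time; "q": joint angles; "dq": joint speeds; "effort": joint torques, N m; "ee_pos": TCP position; "eef_rot": TCP orientation; "ft_force": force on the tool from outside, world axes, zero at the start; "wrist_torque": the same for the moment, N m; "gripper_width": finger opening in m; "finger_force": force on a finger pad.
Only numpy, scipy, OpenCV 4.12 (cv2) and the standard library are available. Lean on these libraries where they do the work, as an engineer would, in place of code of your own. Each camera call takes 0.05 s, during which the arm holds its last target. There are 200 camera calls.

### The job

Close up the four snack canisters on the desk: put each loose lid on the canister of its own colour and size, fully seated and level. Set the lids down rather than dropping them, and leave the canisters, the jar and the mug standing where they are.

Things in the scene. Friction and masses are not known exactly. Their poses are not given: they have to be found in the camera images.
- canister_yellow: Open round enamel snack canister, mustard-yellow, the smallest of four, white rim, snacks inside. Outer diameter 76 mm, height 60 mm, wall 3 mm (mouth 70 mm across), about 0.35 kg, loose. Origin: centre of its underside; z up. It takes the yellow lid only.
- lid_yellow: Loose yellow lid, right way up. Flange 82 mm wide; under it a tapered lip 10 mm deep, 63 to 52 mm wide, 3.5 mm play in the mouth. Wooden bar handle over its middle on two posts: 46 mm along x, 14 mm along y, 30 to 50 mm above the origin; lid top at 17 mm. 0.1 kg. Origin: centre of the lip's underside, z up; 50 mm above the canister's underside when closed (flange on rim). Yaw is free.
- canister_pink: Open round enamel snack canister, pink, the second smallest of four, white rim, snacks inside. Outer diameter 92 mm, height 66 mm, wall 3 mm (mouth 86 mm across), about 0.45 kg, loose. Origin: centre of its underside; z up. It takes the pink lid only.
- lid_pink: Loose pink lid, right way up. Flange 98 mm wide; under it a tapered lip 10 mm deep, 79 to 68 mm wide, 3.5 mm play in the mouth. Wooden bar handle over its middle on two posts: 46 mm along x, 14 mm along y, 30 to 50 mm above the origin; lid top at 17 mm. 0.13 kg. Origin: centre of the lip's underside, z up; 56 mm above the canister's underside when closed (flange on rim). Yaw is free.
- canister_green: Open round enamel snack canister, green, the second largest of four, white rim, snacks inside. Outer diameter 108 mm, height 72 mm, wall 3 mm (mouth 102 mm across), about 0.6 kg, loose. Origin: centre of its underside; z up. It takes the green lid only.
- lid_green: Loose green lid, right way up. Flange 114 mm wide; under it a tapered lip 10 mm deep, 95 to 84 mm wide, 3.5 mm play in the mouth. Wooden bar handle over its middle on two posts: 46 mm along x, 14 mm along y, 30 to 50 mm above the origin; lid top at 17 mm. 0.17 kg. Origin: centre of the lip's underside, z up; 62 mm above the canister's underside when closed (flange on rim). Yaw is free.
- canister_navy: Open round enamel snack canister, navy-blue, the largest of four, white rim, snacks inside. Outer diameter 124 mm, height 78 mm, wall 3 mm (mouth 118 mm across), about 0.75 kg, loose. Origin: centre of its underside; z up. It takes the navy lid only.
- lid_navy: Loose navy lid, right way up. Flange 130 mm wide; under it a tapered lip 10 mm deep, 111 to 100 mm wide, 3.5 mm play in the mouth. Wooden bar handle over its middle on two posts: 46 mm along x, 14 mm along y, 30 to 50 mm above the origin; lid top at 17 mm. 0.21 kg. Origin: centre of the lip's underside, z up; 68 mm above the canister's underside when closed (flange on rim). Yaw is free.
- jar: Bystander: closed amber glass jar with red cap, 64 mm across, 85 mm high. Origin: centre of its underside.
- mug: Bystander: empty white ceramic mug, 78 mm across, 88 mm high, handle on its own +y side. Origin: centre of its underside. It has no lid.
There are look-alikes about, which are no part of the job. Leave any red look-alike of the lid_green alone.

How it is judged:
By the outcome, as a careful person would: the job done as asked, in the order asked, and still so for the second after the job is handed in, with the robot touching nothing.
It also fails if it takes over 120 s, if anything falls off the work surface, if the arm or the gripper's body presses on something with over 40 N, if the wrist force passes 120 N, or if a joint passes its speed limit or range.

## Working session

There is one attempt and no reset: what is moved stays moved. The work goes in short steps, Python scripts to look and compute and a tool call to move; the robot and the scene stay as the last step left them, time stands still between calls to the robot, and variables do not carry over. Pictures are saved under pics/ and viewed, at most 14 in all, crops included, and the job is handed in when it is done.

Besides the shell and the picture viewer there is one more tool, called as name(argument=value, ...) on one line, values as JSON. move_arm: Moves the arm, as the interface text tells. Its arguments: {"type":"object","properties":{"plan":{"type":"array"},"force":{"type":"number"}},"required":["plan"]}

```bash
mkdir -p pics; ls
python3 - <<'E'
from rig import *
import cv2,numpy as np
s=observe();print(s['t'],s['ee_pos'],s['eef_rot'],s['gripper_width'])
for c in ['scene','top']:
    im=get_image(c);cv2.imwrite(f'pics/{c}0.png',im[:,:,::-1]);i=camera_info(c);print(c,i['fovy'],i['cx'],i['cy'],np.round(i['world_from_camera'],3).tolist())
print(camera_info('wrist'))
for n in ['yellow','pink','green','navy']:
  for k in ['canister_','lid_']:
    for c in ['top']:
        print(k+n,c,[(np.round(d['centre'],3).tolist(),round(d['confidence'],2)) for d in search_frame(c,k+n)[:3]])
for n in ['jar','mug']:print(n,[(np.round(d['centre'],3).tolist(),round(d['confidence'],2)) for d in search_frame('top',n)[:3]])
print(observe()['t'])
E
```

```text
pics
0.0 [0.12754256 0.56041822 0.24481812] [ 1.11643829e-01  9.93748127e-01 -5.60093468e-04 -3.62326948e-05] 0.0855024162977654
scene 52.303999622689346 319.7949224142352 201.5927172149168 [[0.847, -0.359, 0.392, 1.091], [0.531, 0.547, -0.647, -0.783], [0.018, 0.756, 0.654, 0.873], [0.0, 0.0, 0.0, 1.0]]
top 48.63479890424173 315.4528840542061 201.19036293519355 [[-0.026, 0.981, -0.192, 0.362], [-1.0, -0.024, 0.015, 0.026], [0.011, 0.192, 0.981, 1.269], [0.0, 0.0, 0.0, 1.0]]
{'fovy': 65.70646984690485, 'cx': 319.0681745909407, 'cy': 200.71640605807985, 'mount': array([[ 1.54597827e-03,  9.53717557e-01,  3.00699903e-01,
         7.59517229e-02],
       [ 9.99998612e-01, -1.66122310e-03,  1.27574070e-04,
        -1.15424878e-03],
       [ 6.21199255e-04,  3.00699288e-01, -9.53718801e-01,
        -1.28317539e-01],
       [ 0.00000000e+00,  0.00000000e+00,  0.00000000e+00,
         1.00000000e+00]])}
canister_yellow top [([0.645, 0.089, 0.033], 0.76)]
lid_yellow top [([0.472, 0.08, 0.015], 0.94)]
canister_pink top [([0.397, 0.242, 0.04], 0.84), ([0.535, 0.395, 0.083], 0.43)]
lid_pink top [([0.609, -0.247, 0.014], 0.79)]
canister_green top [([0.652, -0.078, 0.045], 0.94)]
lid_green top [([0.682, 0.428, 0.018], 0.86), ([0.612, 0.25, 0.022], 0.84), ([0.787, 0.136, 0.016], 0.71)]
canister_navy top [([0.539, -0.39, 0.055], 0.85)]
lid_navy top [([0.457, -0.085, 0.017], 0.76)]
jar [([0.533, 0.392, 0.082], 0.71)]
mug [([0.393, -0.27, 0.03], 0.59)]
0.6
```

View pics/top0.png

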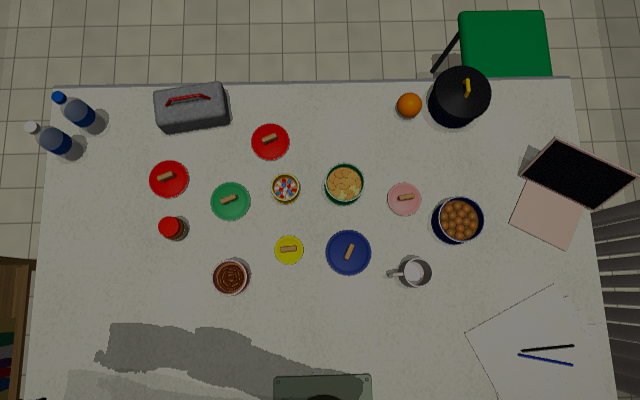

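View pics/scene0.png

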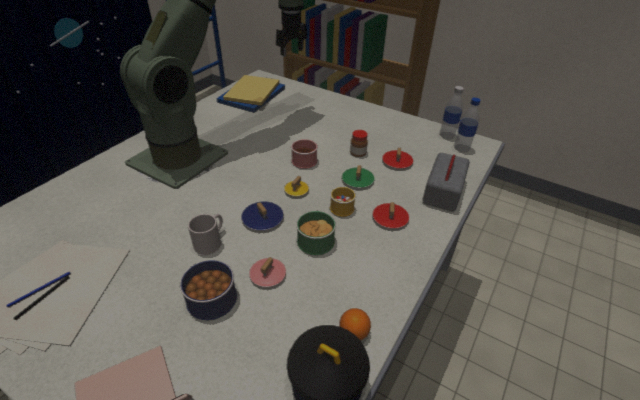

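The top picture shows:
- Lids: green (230,201), yellow (289,250), navy (348,252), pink (404,198).
- Red look-alikes: (168,179) and (270,141).
- Canisters: pink (231,277), yellow (286,188), green (344,184), navy (457,219).
- Bystanders: jar (172,228), mug (412,271).

The detector's (0.612, 0.25) for lid_green is the real one. Next I refine the positions with silhouettes from both cameras.

```bash
cat > h.py <<'E'
from rig import *
import numpy as np, cv2
from scipy.optimize import least_squares
from scipy.spatial.transform import Rotation as Ro
D={'yellow':(.076,.060,.082,.050),'pink':(.092,.066,.098,.056),'green':(.108,.072,.114,.062),'navy':(.124,.078,.130,.068)}
def cam(c):
    i=camera_info(c); f=200/np.tan(np.radians(i['fovy']/2))
    if c=='wrist':
        s=observe(); T=np.eye(4);T[:3,:3]=Ro.from_quat(s['eef_rot']).as_matrix();T[:3,3]=s['ee_pos'];W=T@i['mount']
    else: W=np.array(i['world_from_camera'])
    return c,f,i['cx'],i['cy'],W
def proj(C,P):
    c,f,cx,cy,W=C; p=(np.atleast_2d(P)-W[:3,3])@W[:3,:3]; x,y,z=p[:,0],-p[:,1],-p[:,2]
    if c=='wrist':
        r=np.hypot(x,y)+1e-12; k=f*np.arctan2(r,z)/r
    else: k=f/z
    return np.c_[cx+k*x,cy+k*y]
def back(C,uv,z):
    return least_squares(lambda p:(proj(C,[p[0],p[1],z])[0]-uv),proj0(C,z)).x
def proj0(C,z):
    W=C[4]; d=-W[:3,2]; return (W[:3,3]+d*(z-W[2,3])/d[2])[:2]
A=np.linspace(0,2*np.pi,90)
def model(C,p,circ):
    pts=np.vstack([np.c_[p[0]+r*np.cos(A),p[1]+r*np.sin(A),0*A+z] for r,z in circ])
    return cv2.convexHull(proj(C,pts).astype(np.float32))
def cen(h):
    m=cv2.moments(h);return np.array([m['m10']/m['m00'],m['m01']/m['m00']])
def fit(C,mask,circ,p0):
    n,l,s,_=cv2.connectedComponentsWithStats(mask.astype(np.uint8)); k=1+np.argmax(s[1:,4]); m=l==k
    cs,_=cv2.findContours(m.astype(np.uint8),cv2.RETR_EXTERNAL,cv2.CHAIN_APPROX_NONE)
    hull=cv2.convexHull(max(cs,key=len)); c=cen(hull)
    p=least_squares(lambda p:cen(model(C,p,circ))-c,p0,diff_step=1e-3).x
    M=model(C,p,circ);return p,cv2.contourArea(hull)/cv2.contourArea(M)
def circs(kind,n):
    d,h,fl,_=D[n]
    return [(d/2,0),(d/2,h)] if kind=='canister' else [(fl/2,.010),(fl/2,.017)]
def yaw(C,im,p,zb=0.0):
    """handle: brown pixels near the lid centre -> world angle of its long axis (deg), centre at z=.05"""
    hsv=cv2.cvtColor(im,cv2.COLOR_RGB2HSV); m=np.zeros(im.shape[:2],np.uint8)
    cv2.fillConvexPoly(m,model(C,p,[(.036,.05+zb)]).astype(np.int32),1)
    b=((hsv[...,0]>6)&(hsv[...,0]<22)&(hsv[...,1]>60)&(hsv[...,1]<215)).astype(np.uint8)&m
    n,l,s,_=cv2.connectedComponentsWithStats(b); k=1+np.argmax(s[1:,4])
    ys,xs=np.nonzero(l==k); c=np.array([xs.mean(),ys.mean()]); u=np.linalg.svd(np.c_[xs,ys]-c,full_matrices=False)[2][0]
    a=back(C,c-8*u,.05+zb);d=back(C,c+8*u,.05+zb)
    return np.degrees(np.arctan2(*(d-a)[::-1]))%180,(a+d)/2,len(xs)
E
python3 - <<'E'
from h import *
print(camera_info('top').keys())
G={'canister_yellow':(.645,.089),'lid_yellow':(.472,.08),'canister_pink':(.397,.242),'lid_pink':(.609,-.247),'canister_green':(.652,-.078),'lid_green':(.612,.25),'canister_navy':(.539,-.39),'lid_navy':(.457,-.085)}
for c in ['top','scene']:
  im=get_image(c);C=cam(c)
  for k,p0 in G.items():
    kind,n=k.split('_'); out=[]
    for o in outline_of(c,k)[:4]:
        p,a=fit(C,o['region'],circs(kind,n),p0)
        if np.hypot(*(p-p0))<.04: out=[np.round(p,4).tolist(),round(a,2),round(o['confidence'],2)];break
    y=''
    if kind=='lid':
        y=[np.round(v,3).tolist() for v in yaw(C,im,np.array(p0))]
    print(c,k,out,y)
E
```

```text
dict_keys(['fovy', 'cx', 'cy', 'world_from_camera'])
top canister_yellow [[0.644, 0.0927], 0.96, 0.65] 
top lid_yellow [[0.47, 0.0866], 0.97, 0.59] [93.796, [0.47, 0.087], 82]
top canister_pink [[0.3961, 0.2465], 1.06, 0.78] 
top lid_pink [[0.6082, -0.2496], 0.91, 0.56] [96.88, [0.609, -0.249], 91]
top canister_green [[0.6513, -0.0738], 0.98, 0.74] 
top lid_green [[0.6147, 0.2534], 1.02, 0.89] [109.074, [0.613, 0.253], 79]
top canister_navy [[0.5362, -0.3896], 0.98, 0.87] 
top lid_navy [[0.4582, -0.0809], 0.97, 0.63] [154.115, [0.459, -0.08], 80]
scene canister_yellow [[0.6436, 0.0908], 0.97, 0.69] 
scene lid_yellow [[0.4688, 0.0894], 0.96, 0.86] [104.695, [0.481, 0.074], 77]
scene canister_pink [[0.3947, 0.2466], 0.99, 0.66] 
scene lid_pink [[0.611, -0.253], 0.84, 0.91] [99.256, [0.615, -0.257], 107]
scene canister_green [[0.6511, -0.0762], 1.01, 0.76] 
scene lid_green [[0.6137, 0.2523], 0.97, 0.86] [112.507, [0.619, 0.247], 31]
scene canister_navy [[0.5366, -0.3919], 1.0, 0.95] 
scene lid_navy [[0.4601, -0.0839], 0.93, 0.94] [151.08, [0.465, -0.09], 61]
```

Both cameras agree to within a few mm. I turn and head above the green lid.

move_arm(plan=[{"translation":[0,0,0],"turn":[0,0,0.122],"grip":0.5},{"translation":[0,0,0],"turn":[0,0,0.122],"grip":0.5},{"translation":[0,0,0],"turn":[0,0,0.122],"grip":0.5},{"translation":[0,0,0],"turn":[0,0,0.122],"grip":0.5},{"translation":[0,0,0],"turn":[0,0,0.122],"grip":0.5},{"translation":[0,0,0],"turn":[0,0,0.122],"grip":0.5},{"translation":[0,0,0],"turn":[0,0,0.122],"grip":0.5},{"translation":[0,0,0],"turn":[0,0,0.122],"grip":0.5}], force=40)

```text
t: 2.17
ee_pos: [0.1275, 0.5607, 0.2453]
eef_rot: [0.567, 0.824, -0.0, -0.0]
ft_force: [-0.5, -0.2, -0.0]
gripper_width: 0.0425
finger_force: 0.0
```

move_arm(plan=[{"translation":[-0.0288,0.0215,0.003],"turn":[0,0,0],"grip":0.5},{"translation":[-0.0288,0.0215,0.003],"turn":[0,0,0],"grip":0.5},{"translation":[-0.0288,0.0215,0.003],"turn":[0,0,0],"grip":0.5},{"translation":[-0.0288,0.0215,0.003],"turn":[0,0,0],"grip":0.5},{"translation":[-0.0288,0.0215,0.003],"turn":[0,0,0],"grip":0.5},{"translation":[-0.0288,0.0215,0.003],"turn":[0,0,0],"grip":0.5},{"translation":[-0.0288,0.0215,0.003],"turn":[0,0,0],"grip":0.5},{"translation":[-0.0288,0.0215,0.003],"turn":[0,0,0],"grip":0.5}])

```text
t: 2.83
ee_pos: [0.3727, 0.4072, 0.2212]
eef_rot: [0.564, 0.825, 0.0, -0.0]
ft_force: [0.1, -0.2, -0.8]
gripper_width: 0.0426
finger_force: 0.0
```

move_arm(plan=[{"translation":[-0.0288,0.0215,0.003],"turn":[0,0,0],"grip":0.5},{"translation":[-0.0288,0.0215,0.003],"turn":[0,0,0],"grip":0.5},{"translation":[-0.0288,0.0215,0.003],"turn":[0,0,0],"grip":0.5},{"translation":[-0.0288,0.0215,0.003],"turn":[0,0,0],"grip":0.5},{"translation":[-0.0288,0.0215,0.003],"turn":[0,0,0],"grip":0.5},{"translation":[-0.0288,0.0215,0.003],"turn":[0,0,0],"grip":0.5},{"translation":[-0.0288,0.0215,0.003],"turn":[0,0,0],"grip":0.5},{"translation":[-0.0288,0.0215,0.003],"turn":[0,0,0],"grip":0.5}])

```text
t: 3.5
ee_pos: [0.6166, 0.2547, 0.1972]
eef_rot: [0.565, 0.825, 0.0, -0.0]
ft_force: [0.0, 1.0, -0.3]
gripper_width: 0.0426
finger_force: 0.0
```

```bash
cat >> h.py <<'E'
def tool(dx):
    R=Ro.from_quat(observe()['eef_rot']).as_matrix(); return np.round(R.T@np.array(dx),4)
def look(n,kind,p0,zt,save=None,fixed=('top',)):
    s=observe(); C=cam('wrist'); im=get_image('wrist')
    if save: cv2.imwrite(save,im[:,:,::-1])
    p0=np.array(p0); best=None
    for o in outline_of('wrist',kind+'_'+n)[:4]:
        p,a=fit(C,o['region'],circs(kind,n),p0)
        print('fit',np.round(p,4),round(a,2),round(o['confidence'],2))
        if best is None and np.hypot(*(p-p0))<.03: best=p
    if best is None: best=p0
    print('tool at',np.round(s['ee_pos'],4))
    R=Ro.from_quat(s['eef_rot']).as_matrix(); tx=np.degrees(np.arctan2(R[1,0],R[0,0]))
    if kind=='lid':
        y,c,k=yaw(C,im,best); e=(y-tx+90)%180-90
        print('handle yaw',round(y,1),'centre',np.round(c,4),k,'| tool x az',round(tx,1),'turn about tool z',round(np.radians(-e),3))
        best=c
    print('move in tool axes',tool([best[0]-s['ee_pos'][0],best[1]-s['ee_pos'][1],zt-s['ee_pos'][2]]))
E
python3 -c "
from h import *
look('green','lid',(.6135,.253),.037,'pics/w1.png')"
```

```text
fit [0.7877 0.1762] 0.09 0.84
fit [0.6166 0.252 ] 0.97 0.72
fit [0.6865 0.4297] 0.95 0.56
tool at [0.6166 0.2547 0.1972]
handle yaw 111.2 centre [0.6159 0.2537] 667 | tool x az 111.3 turn about tool z 0.002
move in tool axes [-1.000e-04 -9.000e-04  1.602e-01]
```

View pics/w1.png

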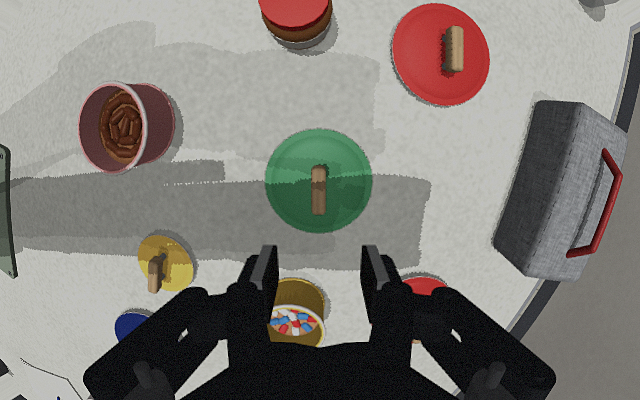

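The green lid is at (319,180) and its handle at (318,190), aligned and centred between the fingers. I go down, grip and lift.

move_arm(plan=[{"translation":[0,-0.001,0.03],"turn":[0,0,0],"grip":0.5},{"translation":[0,0,0.035],"turn":[0,0,0],"grip":0.5},{"translation":[0,0,0.035],"turn":[0,0,0],"grip":0.5},{"translation":[0,0,0.03],"turn":[0,0,0],"grip":0.5},{"translation":[0,0,0.02],"turn":[0,0,0],"grip":0.5},{"translation":[0,0,0.01],"turn":[0,0,0],"grip":0.5},{"translation":[0,0,0],"turn":[0,0,0],"grip":0.5},{"translation":[0,0,0],"turn":[0,0,0],"grip":0.1}], force=40)

```text
t: 4.27
ee_pos: [0.6146, 0.2557, 0.0381]
eef_rot: [0.565, 0.825, 0.0, 0.0]
ft_force: [0.5, -0.0, 0.6]
gripper_width: 0.032
finger_force: 0.0
```

move_arm(plan=[{"translation":[0,0,0],"turn":[0,0,0],"grip":0.05},{"translation":[0,0,0],"turn":[0,0,0],"grip":0.05},{"translation":[0,0,0],"turn":[0,0,0],"grip":0.05},{"translation":[0,0,0],"turn":[0,0,0],"grip":0.05}])

```text
t: 4.6
ee_pos: [0.6151, 0.2559, 0.039]
eef_rot: [0.565, 0.825, 0.001, 0.001]
ft_force: [-0.6, 0.1, 8.5]
gripper_width: 0.0135
finger_force: 40.4
```

move_arm(plan=[{"translation":[0,0,-0.012],"turn":[0,0,0],"grip":0.05},{"translation":[0,0,-0.025],"turn":[0,0,0],"grip":0.05},{"translation":[0,0,-0.025],"turn":[0,0,0],"grip":0.05},{"translation":[0,0,-0.025],"turn":[0,0,0],"grip":0.05},{"translation":[0,0,-0.025],"turn":[0,0,0],"grip":0.05},{"translation":[0,0,-0.025],"turn":[0,0,0],"grip":0.05}])

```text
t: 5.1
ee_pos: [0.6142, 0.2555, 0.177]
eef_rot: [0.565, 0.825, 0.0, 0.0]
ft_force: [-0.3, 0.5, -2.7]
gripper_width: 0.0132
finger_force: 39.3
```

move_arm(plan=[{"translation":[-0.0266,-0.0071,0],"turn":[0,0,0],"grip":0.05},{"translation":[-0.0266,-0.0071,0],"turn":[0,0,0],"grip":0.05},{"translation":[-0.0266,-0.0071,0],"turn":[0,0,0],"grip":0.05},{"translation":[-0.0266,-0.0071,0],"turn":[0,0,0],"grip":0.05},{"translation":[-0.0266,-0.0071,0],"turn":[0,0,0],"grip":0.05},{"translation":[-0.0266,-0.0071,0],"turn":[0,0,0],"grip":0.05}])

```text
t: 5.6
ee_pos: [0.6325, 0.09, 0.1758]
eef_rot: [0.565, 0.825, 0.0, 0.0]
ft_force: [-0.0, -1.2, -2.0]
gripper_width: 0.0131
finger_force: 39.3
```

move_arm(plan=[{"translation":[-0.0266,-0.0071,0],"turn":[0,0,0],"grip":0.05},{"translation":[-0.0266,-0.0071,0],"turn":[0,0,0],"grip":0.05},{"translation":[-0.0266,-0.0071,0],"turn":[0,0,0],"grip":0.05},{"translation":[-0.0266,-0.0071,0],"turn":[0,0,0],"grip":0.05},{"translation":[-0.0266,-0.0071,0],"turn":[0,0,0],"grip":0.05},{"translation":[-0.0266,-0.0071,0],"turn":[0,0,0],"grip":0.05},{"translation":[0,0,0],"turn":[0,0,0],"grip":0.05},{"translation":[0,0,0],"turn":[0,0,0],"grip":0.05}])

```text
t: 6.27
ee_pos: [0.6505, -0.0745, 0.1754]
eef_rot: [0.566, 0.825, -0.0, 0.001]
ft_force: [-0.2, 2.0, -1.5]
gripper_width: 0.0134
finger_force: 39.4
```

```bash
python3 -c "
from h import *
s=observe();print(s['ee_pos'],s['eef_rot'],s['ft_force'])
for c in ['wrist','top']: cv2.imwrite(f'pics/{c}2.png',get_image(c)[:,:,::-1])
a=cv2.imread('pics/wrist2.png');b=cv2.imread('pics/top2.png')[100:320,120:520]
cv2.imwrite('pics/c2.png',np.vstack([a[:300],cv2.resize(b,(640,352))[:300]]))"
```

```text
[ 0.65054096 -0.07449916  0.17540814] [ 5.65576669e-01  8.24695556e-01 -7.21258887e-05  5.16273964e-04] [-0.20345955  1.96739685 -1.49366943]
```

View pics/c2.png

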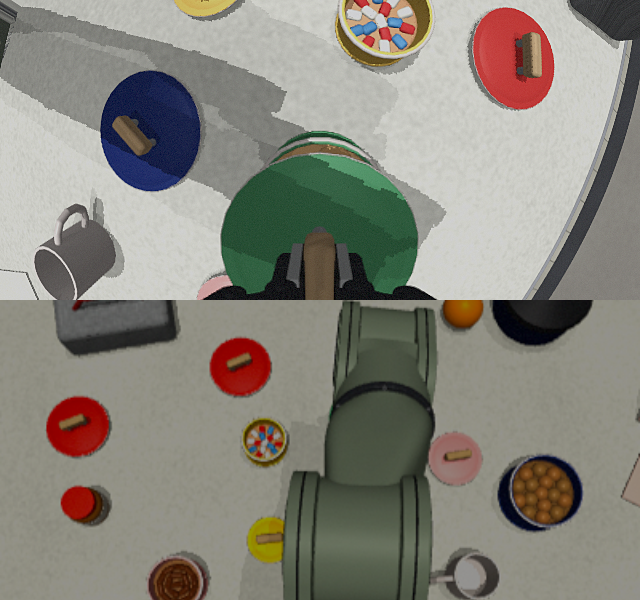

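Wrist view: the held green lid is at (320,235), level, with the canister rim just behind it. The arm hides the top view here. I fit the lid's visible edge to get its offset in the hand.

```bash
cat >> h.py <<'E'
HUE={'green':(55,85),'navy':(105,130),'yellow':(22,32),'pink':(165,180)}
def inhand(n,dz=.022):
    """centre of the held lid (world) from its visible flange arc in the wrist picture"""
    C=cam('wrist'); s=observe(); im=get_image('wrist'); hsv=cv2.cvtColor(im,cv2.COLOR_RGB2HSV); lo,hi=HUE[n]
    m=((hsv[...,0]>=lo)&(hsv[...,0]<=hi)&(hsv[...,1]>60)&(hsv[...,2]>25)).astype(np.uint8)
    if n=='pink': m=((hsv[...,0]>=165)|(hsv[...,0]<=6)).astype(np.uint8)&(hsv[...,1]>50)
    m=cv2.morphologyEx(m.astype(np.uint8),cv2.MORPH_OPEN,np.ones((7,7)))
    r=D[n][2]/2; z=s['ee_pos'][2]-dz
    cs,_=cv2.findContours(m,cv2.RETR_EXTERNAL,cv2.CHAIN_APPROX_NONE)
    c=max(cs,key=cv2.contourArea)[:,0]; c=c[c[:,1]<255][::4].astype(float)
    P=np.array([back(C,u,z) for u in c])
    f=lambda p:np.hypot(P[:,0]-p[0],P[:,1]-p[1])-p[2]
    q=least_squares(f,[*s['ee_pos'][:2],r],loss='soft_l1',f_scale=.001,bounds=([-1,-1,r-.002],[1,1,r+.002])).x
    print('in hand',np.round(q,4),'resid',np.round(np.median(abs(f(q))),4),len(P),'offset from TCP',np.round(q[:2]-s['ee_pos'][:2],4))
    return q[:2]
def todo(n,goal,zt,z_on=.039):
    p=inhand(n); s=observe(); print('tool-axis move',tool([goal[0]-p[0],goal[1]-p[1],zt-s['ee_pos'][2]]))
E
python3 -c "
from h import *
todo('green',(.651,-.075),.062+.039)"
```

```text
in hand [ 0.6523 -0.0757  0.055 ] resid 0.0005 99 offset from TCP [ 0.0016 -0.0037]
tool-axis move [ 0.0011 -0.001   0.074 ]
```

move_arm(plan=[{"translation":[0.001,-0.001,0.02],"turn":[0,0,0],"grip":0.05},{"translation":[0,0,0.02],"turn":[0,0,0],"grip":0.05},{"translation":[0,0,0.011],"turn":[0,0,0],"grip":0.05},{"translation":[0,0,0.008],"turn":[0,0,0],"grip":0.05},{"translation":[0,0,0.006],"turn":[0,0,0],"grip":0.05},{"translation":[0,0,0.004],"turn":[0,0,0],"grip":0.05},{"translation":[0,0,0.003],"turn":[0,0,0],"grip":0.05},{"translation":[0,0,0],"turn":[0,0,0],"grip":0.05}])

```text
t: 7.08
ee_pos: [0.6494, -0.0722, 0.1023]
eef_rot: [0.565, 0.825, -0.0, 0.0]
ft_force: [0.2, 0.7, -1.7]
gripper_width: 0.0133
finger_force: 39.3
```

move_arm(plan=[{"translation":[0,0,0.0015],"turn":[0,0,0],"grip":0.05},{"translation":[0,0,0.001],"turn":[0,0,0],"grip":0.05},{"translation":[0,0,0],"turn":[0,0,0],"grip":0.05}])

```text
t: 7.33
ee_pos: [0.6497, -0.0723, 0.101]
eef_rot: [0.565, 0.825, 0.0, 0.001]
ft_force: [-4.4, 0.6, 12.2]
gripper_width: 0.0132
finger_force: 41.1
```

move_arm(plan=[{"translation":[0,0,0],"turn":[0,0,0],"grip":0.45},{"translation":[0,0,0],"turn":[0,0,0],"grip":0.45},{"translation":[0,0,0],"turn":[0,0,0],"grip":0.45},{"translation":[0,0,-0.02],"turn":[0,0,0],"grip":0.45},{"translation":[0,0,-0.03],"turn":[0,0,0],"grip":0.45},{"translation":[0,0,-0.03],"turn":[0,0,0],"grip":0.45},{"translation":[0,0,-0.02],"turn":[0,0,0],"grip":0.45},{"translation":[0,0,0],"turn":[0,0,0],"grip":0.45}])

```text
t: 8.0
ee_pos: [0.6508, -0.0725, 0.2042]
eef_rot: [0.565, 0.825, 0.001, 0.003]
ft_force: [-0.4, -0.3, 0.2]
gripper_width: 0.0383
finger_force: 0.0
```

```bash
python3 -c "
from h import *
look('green','lid',(.651,-.075),.1,'pics/w3.png')"
```

```text
fit [ 0.6577 -0.0929] 1.48 0.94
fit [0.7935 0.1335] 0.95 0.77
fit [ 0.3681 -0.2874] 1.59 0.69
tool at [ 0.6508 -0.0725  0.2042]
handle yaw 110.9 centre [ 0.6582 -0.0939] 994 | tool x az 111.3 turn about tool z 0.006
move in tool axes [-0.0225 -0.0009  0.1042]
```

View pics/w3.png

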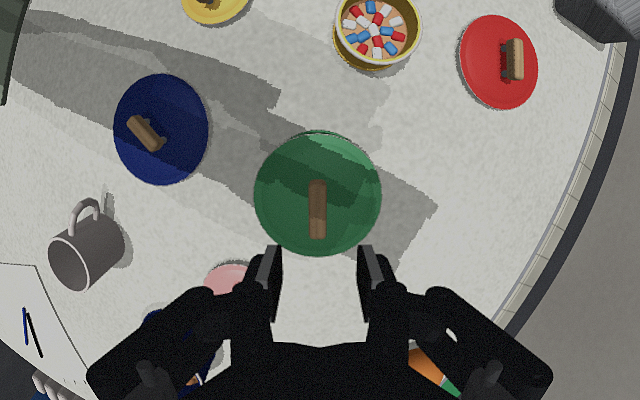

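The green lid at (318,193) sits centred and level on its canister. Next the pink lid, turning on the way.

move_arm(plan=[{"translation":[-0.0189,-0.0129,0],"turn":[0,0,0],"grip":0.45},{"translation":[-0.0189,-0.0129,0],"turn":[0,0,0],"grip":0.45},{"translation":[-0.0189,-0.0129,0],"turn":[0,0,0],"grip":0.45},{"translation":[-0.0189,-0.0129,0],"turn":[0,0,0],"grip":0.45},{"translation":[-0.0189,-0.0129,0],"turn":[0,0,0],"grip":0.45},{"translation":[-0.0189,-0.0129,0],"turn":[0,0,0],"grip":0.45},{"translation":[-0.0189,-0.0129,0],"turn":[0,0,0],"grip":0.45},{"translation":[-0.0189,-0.0129,0],"turn":[0,0,0],"grip":0.45}])

```text
t: 8.77
ee_pos: [0.6073, -0.2515, 0.1986]
eef_rot: [0.565, 0.825, -0.0, -0.001]
ft_force: [-0.6, 0.9, 0.9]
gripper_width: 0.0384
finger_force: 0.0
```

move_arm(plan=[{"translation":[0,0,0],"turn":[0,0,0.12],"grip":0.45},{"translation":[0,0,0],"turn":[0,0,0.12],"grip":0.45},{"translation":[0,0,0],"turn":[0,0,0],"grip":0.45},{"translation":[0,0,0],"turn":[0,0,0],"grip":0.45}])

```text
t: 9.1
ee_pos: [0.6078, -0.2502, 0.1989]
eef_rot: [0.658, 0.753, -0.0, -0.001]
ft_force: [-0.1, 1.2, -0.1]
gripper_width: 0.0382
finger_force: 0.0
```

```bash
python3 -c "
from h import *
look('pink','lid',(.609,-.250),.040,'pics/w4.png')"
```

```text
fit [ 0.6113 -0.2529] 0.96 0.96
tool at [ 0.6078 -0.2502  0.1989]
handle yaw 97.8 centre [ 0.6111 -0.2512] 709 | tool x az 97.7 turn about tool z -0.002
move in tool axes [-0.0014  0.0033  0.1589]
```

View pics/w4.png

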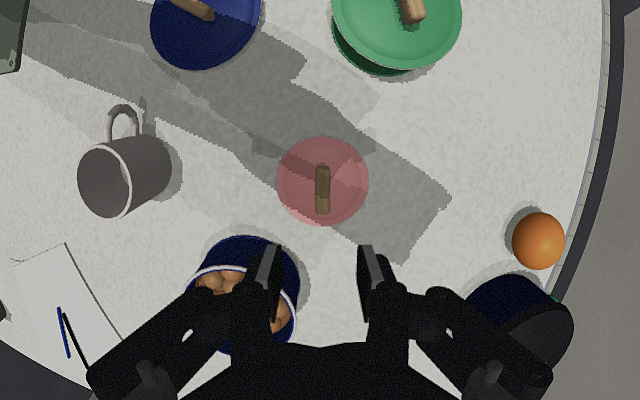

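The pink lid is at (322,181), aligned; the navy canister at (245,295) is clear of the fingers. I take the lid and lift it.

move_arm(plan=[{"translation":[-0.0015,0.003,0.03],"turn":[0,0,0],"grip":0.45},{"translation":[0,0,0.035],"turn":[0,0,0],"grip":0.45},{"translation":[0,0,0.035],"turn":[0,0,0],"grip":0.45},{"translation":[0,0,0.03],"turn":[0,0,0],"grip":0.45},{"translation":[0,0,0.02],"turn":[0,0,0],"grip":0.45},{"translation":[0,0,0.008],"turn":[0,0,0],"grip":0.45},{"translation":[0,0,0],"turn":[0,0,0],"grip":0.45},{"translation":[0,0,0],"turn":[0,0,0],"grip":0.1}], force=40)

```text
t: 9.87
ee_pos: [0.6115, -0.2518, 0.0427]
eef_rot: [0.659, 0.752, 0.0, 0.0]
ft_force: [-0.8, -0.2, 0.4]
gripper_width: 0.0276
finger_force: 0.0
```

move_arm(plan=[{"translation":[0,0,0],"turn":[0,0,0],"grip":0.05},{"translation":[0,0,0],"turn":[0,0,0],"grip":0.05},{"translation":[0,0,0],"turn":[0,0,0],"grip":0.05},{"translation":[0,0,0],"turn":[0,0,0],"grip":0.05}])

```text
t: 10.2
ee_pos: [0.612, -0.252, 0.0436]
eef_rot: [0.659, 0.752, 0.0, 0.001]
ft_force: [-0.5, -0.2, 8.8]
gripper_width: 0.0136
finger_force: 40.7
```

move_arm(plan=[{"translation":[0,0,-0.012],"turn":[0,0,0],"grip":0.05},{"translation":[0,0,-0.025],"turn":[0,0,0],"grip":0.05},{"translation":[0,0,-0.025],"turn":[0,0,0],"grip":0.05},{"translation":[0,0,-0.025],"turn":[0,0,0],"grip":0.05},{"translation":[0,0,-0.03],"turn":[0,0,0],"grip":0.05},{"translation":[0,0,-0.03],"turn":[0,0,0],"grip":0.05},{"translation":[0,0,0],"turn":[0,0,0],"grip":0.05}])

```text
t: 10.78
ee_pos: [0.6129, -0.2526, 0.196]
eef_rot: [0.659, 0.752, 0.001, 0.004]
ft_force: [1.2, 0.2, -1.0]
gripper_width: 0.0131
finger_force: 39.4
```

move_arm(plan=[{"translation":[0.0327,-0.0093,0],"turn":[0,0,0],"grip":0.05},{"translation":[0.0327,-0.0093,0],"turn":[0,0,0],"grip":0.05},{"translation":[0.0327,-0.0093,0],"turn":[0,0,0],"grip":0.05},{"translation":[0.0327,-0.0093,0],"turn":[0,0,0],"grip":0.05},{"translation":[0.0327,-0.0093,0],"turn":[0,0,0],"grip":0.05},{"translation":[0.0327,-0.0093,0],"turn":[0,0,0],"grip":0.05},{"translation":[0.0327,-0.0093,0],"turn":[0,0,0],"grip":0.05},{"translation":[0.0327,-0.0093,0],"turn":[0,0,0],"grip":0.05}])

```text
t: 11.45
ee_pos: [0.5025, -0.0008, 0.1899]
eef_rot: [0.659, 0.752, 0.001, 0.0]
ft_force: [2.2, 0.8, -1.3]
gripper_width: 0.0134
finger_force: 39.5
```

move_arm(plan=[{"translation":[0.0327,-0.0093,0],"turn":[0,0,0],"grip":0.05},{"translation":[0.0327,-0.0093,0],"turn":[0,0,0],"grip":0.05},{"translation":[0.0327,-0.0093,0],"turn":[0,0,0],"grip":0.05},{"translation":[0.0327,-0.0093,0],"turn":[0,0,0],"grip":0.05},{"translation":[0.0327,-0.0093,0],"turn":[0,0,0],"grip":0.05},{"translation":[0.0327,-0.0093,0],"turn":[0,0,0],"grip":0.05},{"translation":[0.0327,-0.0093,0],"turn":[0,0,0],"grip":0.05},{"translation":[0.0327,-0.0093,0],"turn":[0,0,0],"grip":0.05}])

```text
t: 12.12
ee_pos: [0.3945, 0.2492, 0.1898]
eef_rot: [0.659, 0.752, 0.001, 0.0]
ft_force: [0.9, 0.8, -1.3]
gripper_width: 0.0128
finger_force: 39.5
```

move_arm(plan=[{"translation":[0,0,0.015],"turn":[0,0,0],"grip":0.05},{"translation":[0,0,0],"turn":[0,0,0],"grip":0.05},{"translation":[0,0,0],"turn":[0,0,0],"grip":0.05}])

```text
t: 12.37
ee_pos: [0.3954, 0.2472, 0.1744]
eef_rot: [0.659, 0.752, -0.0, 0.0]
ft_force: [0.3, 0.1, -0.7]
gripper_width: 0.0135
finger_force: 39.4
```

```bash
python3 -c "
from h import *
todo('pink',(.3955,.2465),.056+.0436)
cv2.imwrite('pics/w5.png',get_image('wrist')[:,:,::-1])"
```

```text
in hand [0.3957 0.2474 0.047 ] resid 0.001 98 offset from TCP [0.0004 0.0002]
tool-axis move [-0.0009 -0.0004  0.0751]
```

View pics/w5.png

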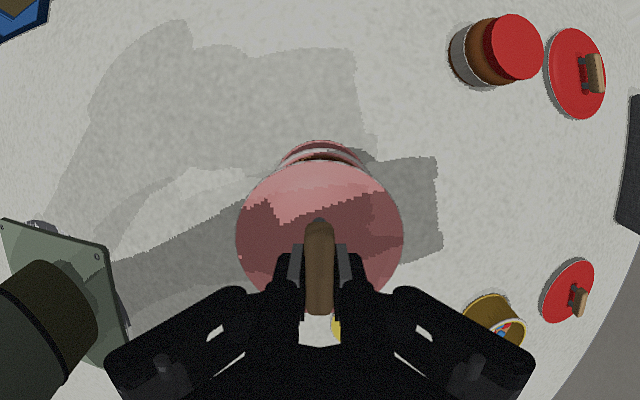

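The held pink lid is at (320,235), level over its canister. I lower it 73 mm, then touch down gently.

move_arm(plan=[{"translation":[-0.001,0,0.02],"turn":[0,0,0],"grip":0.05},{"translation":[0,0,0.02],"turn":[0,0,0],"grip":0.05},{"translation":[0,0,0.011],"turn":[0,0,0],"grip":0.05},{"translation":[0,0,0.008],"turn":[0,0,0],"grip":0.05},{"translation":[0,0,0.006],"turn":[0,0,0],"grip":0.05},{"translation":[0,0,0.004],"turn":[0,0,0],"grip":0.05},{"translation":[0,0,0.003],"turn":[0,0,0],"grip":0.05},{"translation":[0,0,0],"turn":[0,0,0],"grip":0.05}])

```text
t: 13.13
ee_pos: [0.3956, 0.2465, 0.1018]
eef_rot: [0.659, 0.752, 0.0, 0.0]
ft_force: [-0.1, -0.3, -0.8]
gripper_width: 0.013
finger_force: 39.5
```

move_arm(plan=[{"translation":[0,0,0.001],"turn":[0,0,0],"grip":0.05},{"translation":[0,0,0.001],"turn":[0,0,0],"grip":0.05},{"translation":[0,0,0],"turn":[0,0,0],"grip":0.05}])

```text
t: 13.38
ee_pos: [0.3957, 0.2465, 0.1]
eef_rot: [0.659, 0.752, 0.0, 0.0]
ft_force: [2.6, -1.7, -1.1]
gripper_width: 0.0132
finger_force: 39.6
```

move_arm(plan=[{"translation":[0,0,0.001],"turn":[0,0,0],"grip":0.05},{"translation":[0,0,0],"turn":[0,0,0],"grip":0.05}])

```text
t: 13.55
ee_pos: [0.3957, 0.2465, 0.0995]
eef_rot: [0.659, 0.752, 0.0, 0.0]
ft_force: [-0.6, -4.2, 17.4]
gripper_width: 0.0128
finger_force: 42.0
```

Seated at the expected height. I release, rise and go to the yellow lid.

move_arm(plan=[{"translation":[0,0,0],"turn":[0,0,0],"grip":0.45},{"translation":[0,0,0],"turn":[0,0,0],"grip":0.45},{"translation":[0,0,0],"turn":[0,0,0],"grip":0.45},{"translation":[0,0,-0.02],"turn":[0,0,0],"grip":0.45},{"translation":[0,0,-0.03],"turn":[0,0,0],"grip":0.45},{"translation":[0,0,-0.03],"turn":[0,0,0],"grip":0.45},{"translation":[0,0,-0.02],"turn":[0,0,0],"grip":0.45},{"translation":[0,0,0],"turn":[0,0,0],"grip":0.45}])

```text
t: 14.22
ee_pos: [0.3962, 0.2472, 0.202]
eef_rot: [0.659, 0.752, 0.002, 0.001]
ft_force: [0.7, -0.2, -0.3]
gripper_width: 0.0383
finger_force: 0.0
```

move_arm(plan=[{"translation":[-0.028,0.0087,0],"turn":[0,0,0],"grip":0.45},{"translation":[-0.028,0.0087,0],"turn":[0,0,0],"grip":0.45},{"translation":[-0.028,0.0087,0],"turn":[0,0,0],"grip":0.45},{"translation":[-0.028,0.0087,0],"turn":[0,0,0],"grip":0.45},{"translation":[-0.028,0.0087,0],"turn":[0,0,0],"grip":0.45},{"translation":[-0.028,0.0087,0],"turn":[0,0,0],"grip":0.45},{"translation":[0,0,0],"turn":[0,0,0],"grip":0.45},{"translation":[0,0,0],"turn":[0,0,0],"grip":0.45}])

```text
t: 14.88
ee_pos: [0.4693, 0.0858, 0.1984]
eef_rot: [0.66, 0.751, -0.0, -0.0]
ft_force: [0.2, 0.7, 0.5]
gripper_width: 0.0386
finger_force: 0.0
```

```bash
python3 -c "
from h import *
look('yellow','lid',(.470,.087),.040,'pics/w6.png')"
```

```text
fit [0.4726 0.0847] 0.94 0.97
fit [ 0.6552 -0.0396] 0.49 0.55
fit [ 0.6597 -0.1698] 0.42 0.42
tool at [0.4693 0.0858 0.1984]
handle yaw 178.6 centre [0.471  0.0887] 3296 | tool x az 97.4 turn about tool z -1.418
move in tool axes [0.0027 0.0022 0.1584]
```

View pics/w6.png

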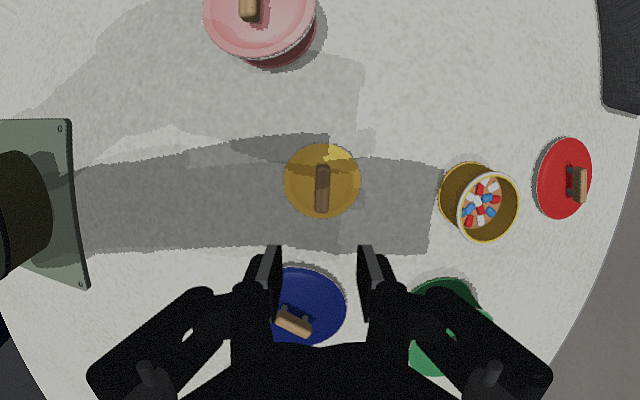

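The yellow lid is at (322,180) and its handle runs straight along the image column at x=322, so no turn is needed. The yaw number took in shadowed yellow and I ignore it.

move_arm(plan=[{"translation":[-0.001,0.003,0.03],"turn":[0,0,0],"grip":0.45},{"translation":[0,0,0.035],"turn":[0,0,0],"grip":0.45},{"translation":[0,0,0.035],"turn":[0,0,0],"grip":0.45},{"translation":[0,0,0.03],"turn":[0,0,0],"grip":0.45},{"translation":[0,0,0.02],"turn":[0,0,0],"grip":0.45},{"translation":[0,0,0.008],"turn":[0,0,0],"grip":0.45},{"translation":[0,0,0],"turn":[0,0,0],"grip":0.45},{"translation":[0,0,0],"turn":[0,0,0],"grip":0.1}], force=40)

```text
t: 15.65
ee_pos: [0.4722, 0.0868, 0.0415]
eef_rot: [0.659, 0.752, 0.0, 0.0]
ft_force: [-0.3, 0.8, -0.6]
gripper_width: 0.0278
finger_force: 0.0
```

move_arm(plan=[{"translation":[0,0,0],"turn":[0,0,0],"grip":0.05},{"translation":[0,0,0],"turn":[0,0,0],"grip":0.05},{"translation":[0,0,0],"turn":[0,0,0],"grip":0.05},{"translation":[0,0,0],"turn":[0,0,0],"grip":0.05}])

```text
t: 15.98
ee_pos: [0.4727, 0.0865, 0.0419]
eef_rot: [0.659, 0.752, 0.001, 0.001]
ft_force: [-1.2, -0.2, 11.3]
gripper_width: 0.013
finger_force: 45.0
```

move_arm(plan=[{"translation":[0,0,-0.012],"turn":[0,0,0],"grip":0.05},{"translation":[0,0,-0.025],"turn":[0,0,0],"grip":0.05},{"translation":[0,0,-0.025],"turn":[0,0,0],"grip":0.05},{"translation":[0,0,-0.025],"turn":[0,0,0],"grip":0.05},{"translation":[0,0,-0.025],"turn":[0,0,0],"grip":0.05},{"translation":[0,0,-0.025],"turn":[0,0,0],"grip":0.05},{"translation":[0,0,0],"turn":[0,0,0],"grip":0.05}])

```text
t: 16.57
ee_pos: [0.4734, 0.0865, 0.1821]
eef_rot: [0.659, 0.752, 0.002, 0.002]
ft_force: [0.1, -0.2, -0.3]
gripper_width: 0.013
finger_force: 43.2
```

move_arm(plan=[{"translation":[-0.0029,0.0283,0],"turn":[0,0,0],"grip":0.05},{"translation":[-0.0029,0.0283,0],"turn":[0,0,0],"grip":0.05},{"translation":[-0.0029,0.0283,0],"turn":[0,0,0],"grip":0.05},{"translation":[-0.0029,0.0283,0],"turn":[0,0,0],"grip":0.05},{"translation":[-0.0029,0.0283,0],"turn":[0,0,0],"grip":0.05},{"translation":[-0.0029,0.0283,0],"turn":[0,0,0],"grip":0.05},{"translation":[0,0,0],"turn":[0,0,0],"grip":0.05},{"translation":[0,0,0],"turn":[0,0,0],"grip":0.05}])

```text
t: 17.23
ee_pos: [0.6432, 0.091, 0.1771]
eef_rot: [0.659, 0.752, -0.0, -0.0]
ft_force: [-0.4, -0.7, -1.7]
gripper_width: 0.0133
finger_force: 43.1
```

```bash
python3 -c "
from h import *
HUE['yellow']=(15,32)
todo('yellow',(.644,.092),.050+.0419)
cv2.imwrite('pics/w7.png',get_image('wrist')[:,:,::-1])"
```

```text
in hand [0.6437 0.0901 0.039 ] resid 0.0008 85 offset from TCP [ 0.0005 -0.0009]
tool-axis move [0.0019 0.0006 0.0854]
```

View pics/w7.png

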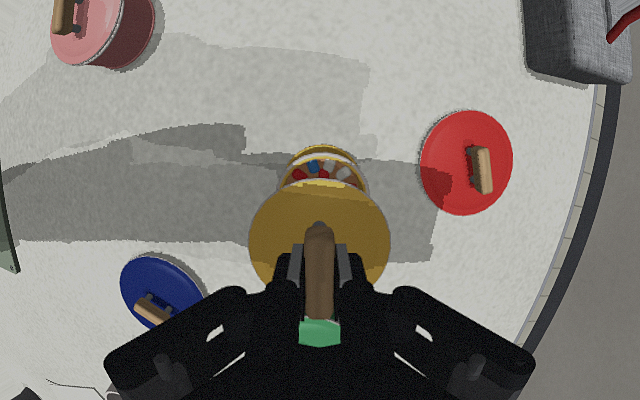

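The yellow lid (320,235) is in line with the canister rim (323,185). I lower it.

move_arm(plan=[{"translation":[0.001,0.0005,0.025],"turn":[0,0,0],"grip":0.05},{"translation":[0,0,0.025],"turn":[0,0,0],"grip":0.05},{"translation":[0,0,0.011],"turn":[0,0,0],"grip":0.05},{"translation":[0,0,0.008],"turn":[0,0,0],"grip":0.05},{"translation":[0,0,0.006],"turn":[0,0,0],"grip":0.05},{"translation":[0,0,0.004],"turn":[0,0,0],"grip":0.05},{"translation":[0,0,0.003],"turn":[0,0,0],"grip":0.05},{"translation":[0,0,0],"turn":[0,0,0],"grip":0.05}])

```text
t: 18.0
ee_pos: [0.6432, 0.0922, 0.0959]
eef_rot: [0.659, 0.752, 0.0, 0.0]
ft_force: [-0.5, 0.2, -1.2]
gripper_width: 0.013
finger_force: 43.1
```

move_arm(plan=[{"translation":[0,0,0.001],"turn":[0,0,0],"grip":0.05},{"translation":[0,0,0.001],"turn":[0,0,0],"grip":0.05},{"translation":[0,0,0],"turn":[0,0,0],"grip":0.05}])

```text
t: 18.25
ee_pos: [0.6433, 0.0922, 0.094]
eef_rot: [0.659, 0.752, 0.0, 0.0]
ft_force: [0.4, -0.4, -1.9]
gripper_width: 0.0132
finger_force: 43.1
```

move_arm(plan=[{"translation":[0,0,0.001],"turn":[0,0,0],"grip":0.05},{"translation":[0,0,0.001],"turn":[0,0,0],"grip":0.05},{"translation":[0,0,0],"turn":[0,0,0],"grip":0.05}])

```text
t: 18.5
ee_pos: [0.6433, 0.0922, 0.092]
eef_rot: [0.659, 0.752, 0.0, 0.0]
ft_force: [0.4, -0.4, 2.1]
gripper_width: 0.0128
finger_force: 43.5
```

move_arm(plan=[{"translation":[0,0,0.0005],"turn":[0,0,0],"grip":0.05},{"translation":[0,0,0],"turn":[0,0,0],"grip":0.45},{"translation":[0,0,0],"turn":[0,0,0],"grip":0.45},{"translation":[0,0,0],"turn":[0,0,0],"grip":0.45},{"translation":[0,0,-0.02],"turn":[0,0,0],"grip":0.45},{"translation":[0,0,-0.03],"turn":[0,0,0],"grip":0.45},{"translation":[0,0,-0.03],"turn":[0,0,0],"grip":0.45},{"translation":[0,0,-0.03],"turn":[0,0,0],"grip":0.45}])

```text
t: 19.17
ee_pos: [0.643, 0.0922, 0.2026]
eef_rot: [0.659, 0.752, -0.0, -0.0]
ft_force: [0.4, -0.1, -0.1]
gripper_width: 0.0382
finger_force: 0.0
```

move_arm(plan=[{"translation":[-0.0185,-0.0257,0],"turn":[0,0,0],"grip":0.45},{"translation":[-0.0185,-0.0257,0],"turn":[0,0,0],"grip":0.45},{"translation":[-0.0185,-0.0257,0],"turn":[0,0,0],"grip":0.45},{"translation":[-0.0185,-0.0257,0],"turn":[0,0,0],"grip":0.45},{"translation":[-0.0185,-0.0257,0],"turn":[0,0,0],"grip":0.45},{"translation":[-0.0185,-0.0257,0],"turn":[0,0,0],"grip":0.45},{"translation":[-0.0185,-0.0257,0],"turn":[0,0,0],"grip":0.45},{"translation":[-0.0185,-0.0257,0],"turn":[0,0,0],"grip":0.45}])

```text
t: 19.83
ee_pos: [0.4575, -0.0821, 0.2015]
eef_rot: [0.659, 0.752, 0.0, 0.0]
ft_force: [2.3, -0.9, -0.4]
gripper_width: 0.0388
finger_force: 0.0
```

move_arm(plan=[{"translation":[0,0,0],"turn":[0,0,-0.121],"grip":0.45},{"translation":[0,0,0],"turn":[0,0,-0.121],"grip":0.45},{"translation":[0,0,0],"turn":[0,0,-0.121],"grip":0.45},{"translation":[0,0,0],"turn":[0,0,-0.121],"grip":0.45},{"translation":[0,0,0],"turn":[0,0,-0.121],"grip":0.45},{"translation":[0,0,0],"turn":[0,0,-0.121],"grip":0.45},{"translation":[0,0,0],"turn":[0,0,-0.121],"grip":0.45},{"translation":[0,0,0],"turn":[0,0,-0.121],"grip":0.45}])

```text
t: 20.5
ee_pos: [0.4588, -0.0814, 0.2014]
eef_rot: [0.231, 0.973, -0.0, 0.0]
ft_force: [-1.1, 0.3, -0.4]
gripper_width: 0.0384
finger_force: 0.0
```

```bash
python3 -c "
from h import *
look('navy','lid',(.459,-.082),.040,'pics/w8.png')"
```

```text
fit [ 0.4597 -0.0843] 0.96 0.91
tool at [ 0.4588 -0.0814  0.2014]
handle yaw 154.0 centre [ 0.4583 -0.0832] 686 | tool x az 153.3 turn about tool z -0.012
move in tool axes [-0.0003 -0.0019  0.1614]
```

View pics/w8.png

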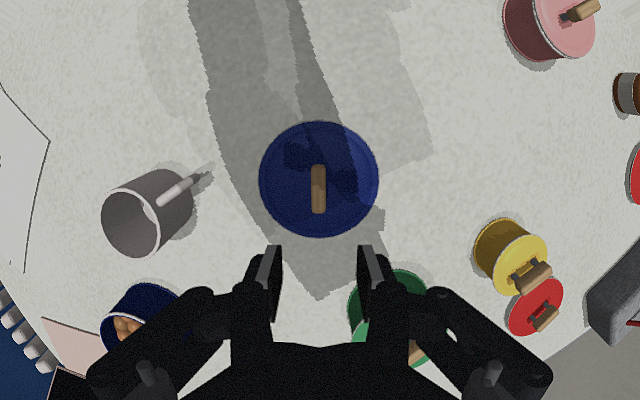

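The navy lid is at (319,179) with its handle aligned; the mug (148,210) is clear. I grasp and lift.

move_arm(plan=[{"translation":[-0.0005,-0.002,0.03],"turn":[0,0,0],"grip":0.45},{"translation":[0,0,0.035],"turn":[0,0,0],"grip":0.45},{"translation":[0,0,0.035],"turn":[0,0,0],"grip":0.45},{"translation":[0,0,0.03],"turn":[0,0,0],"grip":0.45},{"translation":[0,0,0.02],"turn":[0,0,0],"grip":0.45},{"translation":[0,0,0.011],"turn":[0,0,0],"grip":0.45},{"translation":[0,0,0],"turn":[0,0,0],"grip":0.45},{"translation":[0,0,0],"turn":[0,0,0],"grip":0.1}], force=40)

```text
t: 21.27
ee_pos: [0.4581, -0.0835, 0.0404]
eef_rot: [0.235, 0.972, -0.0, -0.0]
ft_force: [-0.1, 0.5, -0.2]
gripper_width: 0.0273
finger_force: 0.0
```

move_arm(plan=[{"translation":[0,0,0],"turn":[0,0,0],"grip":0.05},{"translation":[0,0,0],"turn":[0,0,0],"grip":0.05},{"translation":[0,0,0],"turn":[0,0,0],"grip":0.05},{"translation":[0,0,0],"turn":[0,0,0],"grip":0.05}])

```text
t: 21.6
ee_pos: [0.4587, -0.0835, 0.0413]
eef_rot: [0.234, 0.972, -0.0, 0.001]
ft_force: [-0.1, 0.2, 9.4]
gripper_width: 0.0132
finger_force: 40.5
```

move_arm(plan=[{"translation":[0,0,-0.012],"turn":[0,0,0],"grip":0.05},{"translation":[0,0,-0.025],"turn":[0,0,0],"grip":0.05},{"translation":[0,0,-0.025],"turn":[0,0,0],"grip":0.05},{"translation":[0,0,-0.025],"turn":[0,0,0],"grip":0.05},{"translation":[0,0,-0.03],"turn":[0,0,0],"grip":0.05},{"translation":[0,0,-0.03],"turn":[0,0,0],"grip":0.05},{"translation":[0,0,0],"turn":[0,0,0],"grip":0.05}])

```text
t: 22.18
ee_pos: [0.4596, -0.0837, 0.1922]
eef_rot: [0.234, 0.972, 0.0, 0.003]
ft_force: [0.3, 0.0, -1.3]
gripper_width: 0.0131
finger_force: 39.4
```

move_arm(plan=[{"translation":[-0.026,-0.02975,0],"turn":[0,0,0],"grip":0.05},{"translation":[-0.026,-0.02975,0],"turn":[0,0,0],"grip":0.05},{"translation":[-0.026,-0.02975,0],"turn":[0,0,0],"grip":0.05},{"translation":[-0.026,-0.02975,0],"turn":[0,0,0],"grip":0.05},{"translation":[-0.026,-0.02975,0],"turn":[0,0,0],"grip":0.05},{"translation":[-0.026,-0.02975,0],"turn":[0,0,0],"grip":0.05},{"translation":[-0.026,-0.02975,0],"turn":[0,0,0],"grip":0.05},{"translation":[-0.026,-0.02975,0],"turn":[0,0,0],"grip":0.05}])

```text
t: 22.85
ee_pos: [0.535, -0.392, 0.1874]
eef_rot: [0.234, 0.972, -0.0, -0.0]
ft_force: [1.5, 0.2, -2.1]
gripper_width: 0.0131
finger_force: 39.5
```

move_arm(plan=[{"translation":[0,0,0],"turn":[0,0,0],"grip":0.05},{"translation":[0,0,0],"turn":[0,0,0],"grip":0.05}])

```text
t: 23.02
ee_pos: [0.5346, -0.3916, 0.1863]
eef_rot: [0.235, 0.972, -0.0, -0.0]
ft_force: [-0.4, 0.6, -2.4]
gripper_width: 0.0131
finger_force: 39.7
```

```bash
python3 -c "
from h import *
todo('navy',(.5365,-.391),.068+.0413)
cv2.imwrite('pics/w9.png',get_image('wrist')[:,:,::-1])"
```

```text
in hand [ 0.5357 -0.393   0.063 ] resid 0.0008 115 offset from TCP [ 0.001  -0.0015]
tool-axis move [0.0001 0.0022 0.0773]
```

View pics/w9.png

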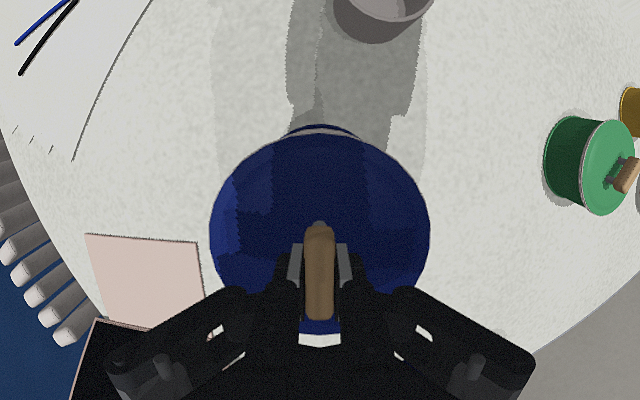

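The navy lid (320,230) is over its canister, whose rim shows at (323,130). I lower it.

move_arm(plan=[{"translation":[0,0.0015,0.02],"turn":[0,0,0],"grip":0.05},{"translation":[0,0,0.02],"turn":[0,0,0],"grip":0.05},{"translation":[0,0,0.013],"turn":[0,0,0],"grip":0.05},{"translation":[0,0,0.008],"turn":[0,0,0],"grip":0.05},{"translation":[0,0,0.006],"turn":[0,0,0],"grip":0.05},{"translation":[0,0,0.004],"turn":[0,0,0],"grip":0.05},{"translation":[0,0,0.003],"turn":[0,0,0],"grip":0.05},{"translation":[0,0,0],"turn":[0,0,0],"grip":0.05}])

```text
t: 23.78
ee_pos: [0.5361, -0.3884, 0.1134]
eef_rot: [0.234, 0.972, -0.0, 0.0]
ft_force: [-0.7, -0.9, -3.2]
gripper_width: 0.0129
finger_force: 39.6
```

move_arm(plan=[{"translation":[0,0,0.001],"turn":[0,0,0],"grip":0.05},{"translation":[0,0,0],"turn":[0,0,0],"grip":0.05}])

```text
t: 23.95
ee_pos: [0.5361, -0.3886, 0.1127]
eef_rot: [0.234, 0.972, -0.0, 0.0]
ft_force: [0.5, 0.4, -2.3]
gripper_width: 0.0135
finger_force: 39.6
```

move_arm(plan=[{"translation":[0,0,0.001],"turn":[0,0,0],"grip":0.05},{"translation":[0,0,0.001],"turn":[0,0,0],"grip":0.05},{"translation":[0,0,0],"turn":[0,0,0],"grip":0.05}])

```text
t: 24.2
ee_pos: [0.5361, -0.3888, 0.1104]
eef_rot: [0.234, 0.972, -0.0, 0.0]
ft_force: [0.6, -1.2, -2.8]
gripper_width: 0.0132
finger_force: 39.7
```

move_arm(plan=[{"translation":[0,0,0.001],"turn":[0,0,0],"grip":0.05},{"translation":[0,0,0],"turn":[0,0,0],"grip":0.05}])

```text
t: 24.37
ee_pos: [0.5361, -0.3888, 0.1094]
eef_rot: [0.234, 0.972, -0.0, 0.0]
ft_force: [0.6, -3.0, -1.6]
gripper_width: 0.0132
finger_force: 39.7
```

move_arm(plan=[{"translation":[0,0,0.001],"turn":[0,0,0],"grip":0.05},{"translation":[0,0,0],"turn":[0,0,0],"grip":0.05}])

```text
t: 24.53
ee_pos: [0.5361, -0.3889, 0.1093]
eef_rot: [0.234, 0.972, -0.0, 0.0]
ft_force: [-3.1, 1.4, 12.6]
gripper_width: 0.0129
finger_force: 41.7
```

move_arm(plan=[{"translation":[0,0,0],"turn":[0,0,0],"grip":0.45},{"translation":[0,0,0],"turn":[0,0,0],"grip":0.45},{"translation":[0,0,0],"turn":[0,0,0],"grip":0.45},{"translation":[0,0,-0.02],"turn":[0,0,0],"grip":0.45},{"translation":[0,0,-0.03],"turn":[0,0,0],"grip":0.45},{"translation":[0,0,-0.03],"turn":[0,0,0],"grip":0.45},{"translation":[0,0,-0.03],"turn":[0,0,0],"grip":0.45},{"translation":[0,0,-0.03],"turn":[0,0,0],"grip":0.45}])

```text
t: 25.2
ee_pos: [0.5358, -0.3883, 0.2498]
eef_rot: [0.234, 0.972, 0.0, -0.0]
ft_force: [0.4, 0.5, 0.5]
gripper_width: 0.0386
finger_force: 0.0
```

move_arm(plan=[{"translation":[0.035,0,-0.01],"turn":[0,0,0],"grip":0.45},{"translation":[0.035,0,-0.01],"turn":[0,0,0],"grip":0.45},{"translation":[0.035,0,-0.01],"turn":[0,0,0],"grip":0.45},{"translation":[0.035,0,-0.01],"turn":[0,0,0],"grip":0.45},{"translation":[0.035,0,-0.01],"turn":[0,0,0],"grip":0.45},{"translation":[0,0,0],"turn":[0,0,0],"grip":0.45}])

```text
t: 25.7
ee_pos: [0.3758, -0.3073, 0.3004]
eef_rot: [0.234, 0.972, -0.001, -0.0]
ft_force: [-1.2, -0.1, 0.9]
gripper_width: 0.0382
finger_force: 0.0
```

Run:
```python
from h import *
G={'yellow':(.644,.092),'pink':(.3955,.2465),'green':(.651,-.075),'navy':(.5365,-.391)}
for c in ['top','scene']:
  im=get_image(c);C=cam(c)
  if c=='scene': cv2.imwrite('pics/end.png',cv2.resize(im[110:350,140:460],(800,600),interpolation=2)[:,:,::-1])
  for n,p0 in G.items():
    z=D[n][3]; d,h,fl,_=D[n]; r=[]
    for k,ci in [('lid',[(fl/2,z+.010),(fl/2,z+.017)])]:
      for o in outline_of(c,k+'_'+n)[:4]:
        p,a=fit(C,o['region'],ci,p0)
        if np.hypot(*(p-p0))<.04: r.append((k,np.round(p,4).tolist(),round(a,2),round(o['confidence'],2)))
    print(c,n,p0,r)
```

```text
top yellow (0.644, 0.092) [('lid', [0.6423, 0.0921], 0.87, 0.56)]
top pink (0.3955, 0.2465) [('lid', [0.3946, 0.2481], 0.97, 0.8)]
top green (0.651, -0.075) [('lid', [0.6483, -0.0733], 0.93, 0.9)]
top navy (0.5365, -0.391) [('lid', [0.5356, -0.3868], 0.94, 0.94)]
scene yellow (0.644, 0.092) []
scene pink (0.3955, 0.2465) []
scene green (0.651, -0.075) [('lid', [0.6503, -0.0787], 0.95, 0.88)]
scene navy (0.5365, -0.391) [('lid', [0.5366, -0.391], 0.91, 0.7)]
```

View pics/end.png

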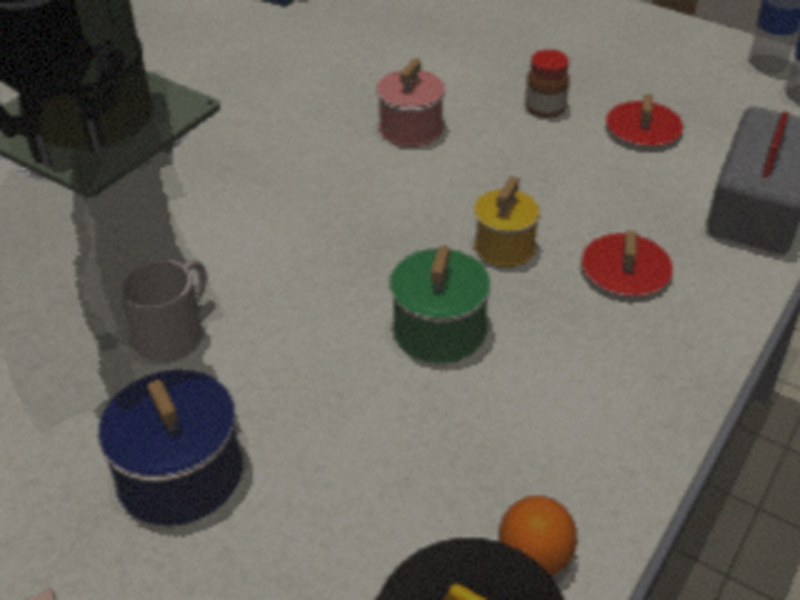

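The final picture shows all four lids level on their own canisters: pink (410,105), yellow (505,225), green (440,300), navy (170,440). Jar, mug and both red look-alikes are undisturbed. I hand in.

```bash
python3 -c "
from rig import *
print(finish_job())"
```

```text
the job is handed in; nothing more can be done
None
```

All four lids are seated level on their own canisters; the jar, mug and red look-alikes were left where they stood, and the job was handed in after about 26 s of robot time.

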